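# Switch on the night lamp: mains toggle, then lamp button

### The job

Switch on the night lamp with the fingertips only, without gripping or lifting anything: push the long lever on its switch box past the middle so that it snaps over to the other side and stays there, then press the button on top of the lamp all the way down for a moment and let it come back up. Leave the other switch box's short lever as it is, leave the lamp standing in its place, do not disturb the other things on the cabinet, and finish clear of everything.

Things in the scene. Friction and masses are not known exactly. Their poses are not given: they have to be found in the camera images.
- lamp_switch: The lamp's switch box: fixed grey plastic box, 120 (x) x 80 (y) x 45 mm high, screwed down, with one bare steel toggle lever standing up from the centre of its top. Origin: centre of the underside; x axis: the level direction, along the long side, in which the lever swings (from leaning to -x over to leaning to +x); z up. Its lever is the LONG one (60 mm). It may stand in any of three places, turned up to 0.6 rad either way.
- long_lever (a joint): Angle of the long lever about a level hinge along the box's y axis; the pivot is 45 mm above the box's origin (level with its top). 0 = off, leaning 0.45 rad to the box's -x; 0.45 = upright; 0.9 = on, leaning 0.45 rad to +x. Two-position spring: it pushes the lever away from upright to whichever end is nearer, 0.16 N m at the ends and nothing when upright (about 4 N level push, 35 to 40 mm above the pivot), so past upright it snaps over by itself.
- long_lever_tip (a point): Centre of the long lever's round top end: 60 mm from the pivot, lever 9 mm thick at the foot and 13 mm near the tip. About 99 mm above the cabinet top when off or on, 105 mm when upright.
- other_switch: The other switch box, not the lamp's: fixed grey plastic box, 120 (x) x 80 (y) x 45 mm high, screwed down, with one bare steel toggle lever standing up from the centre of its top. Origin: centre of the underside; x axis: the level direction, along the long side, in which the lever swings (from leaning to -x over to leaning to +x); z up. Its lever is the SHORT one (28 mm). Leave alone.
- short_lever (a joint): Angle of the short lever, as for the long one: 0 = off (must stay).
- lamp: Night lamp, loose, 0.3 to 0.5 kg: round frosted white plastic dome on a grey round base, 92 mm across and 80 mm high without its button. Origin: centre of its underside; z up.
- lamp_button_top (a point): Centre of the top face of the round white button on top of the lamp: 30 mm across, stands 12 mm proud of the dome (92 mm above the cabinet top when up). Moves down with the button.
- lamp_button (a joint): How far the button is pressed (m): 0 up, 0.005 all the way down. A spring resists with 1.2 N at first and 4.2 N at the bottom and pushes it up again when let go.
- buddha: Bystander: seated white ceramic Buddha figurine, 72 mm across, 96 mm high, loose. Origin: centre of the underside.
- tin: Bystander: round steel tin with closed lid, 70 mm across, 51 mm high, loose. Origin: centre of the underside.
- dish: Bystander: small blue ceramic dish, 76 mm across, 22 mm high, loose; the marble lies in it. Origin: centre of the underside.
- marble_center (a point): Bystander: centre of the glass marble, 25 mm across, loose in the dish.
- teacup: Bystander: white handleless teacup, 64 mm across, 50 mm high, loose. Origin: centre of the underside.
- chopstick_holder: Bystander: bamboo tube with chopsticks standing in it, 68 mm across, 115 mm high, about 220 mm to the tips of the sticks, loose. Origin: centre of the underside.
- mug: Bystander: terracotta mug with a handle, 80 mm across, 90 mm high, loose. Origin: centre of the underside.
Not all that is in view belongs to the job. Leave any turquoise look-alike of the lamp alone.

How it is judged:
By the outcome, as a careful person would: the job done as asked, in the order asked, and still so for the second after the job is handed in, with the robot touching nothing.
It also fails if it takes over 40 s, if anything falls off the work surface, if the arm or the gripper's body presses on something with over 40 N, if the wrist force passes 120 N, or if a joint passes its speed limit or range.

### The arm

A 7-joint arm with a two-finger parallel gripper is mounted at the origin on the work surface. World frame = base frame: x ahead of the robot, y to its left, z up, the work surface at z = 0. Lengths are in m, angles in rad, forces in N, time in s.
With the tool pointing down it reaches from about 0.4 to 0.9 m from the base axis. Payload 5.5 kg.
Tool frame: the origin (TCP) lies at the very end of the fingers, on their centre line; the grasp point (between the pads) lies 19 mm behind it; z points along the fingers, y is the direction in which the jaws open and shut (so a half turn about z gives the same grasp; the last joint's range is limited). The gripper opens to 92 mm and grips with 3 to 60 N. Pads are 19 mm wide; open, the fingers measure 130 mm over their backs; the gripper's body (75 mm by 190 mm) begins 47 mm behind the grasp point.
Start: joints at [-0.916, 0.501, -0.427, 1.55, 0.221, 1.138, -0.21], TCP at [0.248, 0.601, 0.204] pointing down, gripper open.
Joint ranges: [-2.88, 2.88], [-0.31, 2.03], [-1.54, 1.56], [0.2, 2.42], [-1.41, 4.55], [0.19, 2.02], [-2.57, 2.57]. Speed limits (rad/s): [2.57, 2.57, 3.14, 3.14, 3.14, 3.14, 3.14].

### API

Orientations are given as [roll, pitch, yaw] about the fixed x, y, z axes, in that order (R = Rz(yaw) Ry(pitch) Rx(roll)).
In Python, from plant import bot gives the robot as it stands. The module is installed in compiled form; this text tells all that it offers.
- The arm moves only by the tool arm_command, never from a script. Its argument "commands" is a list of rows, each a list of 2 entries, a list of its own where there are three numbers: the shift along the world's x, y, z in cm, then the turn, a rotation vector about the world's x, y, z in rad. A call has 1 to 20 rows; each row shifts and turns the commanded pose from where the row before left it; what a row does not reach is not made up. A row lasts 1/10 s, in which the tool goes at most 50 mm and 8.59 degrees, less where a joint would pass 70% of its speed; a pose out of reach is approached as far as the arm can. A call with a gripper value outside its range is refused whole. "fingers" is the finger opening in cm, from 0 to 9.18, set as the call begins (left out, the last holds). The fingers move at their own pace and stop on an object; the grip force is fixed at half the most. Time passes only in rows, so rows that do not move let the fingers close. It gives the time, the measured TCP pose, the force and the opening at its end, in the units of the state.
- bot.state(): the state, without advancing time (a new reading comes with each control period).
- bot.grab_frame(name): name is "side" or "top"; returns a dict with "pixels" (420x560x3 uint8, red, green, blue), "vfov" (degrees; the focal length in pixels is half the picture's height over the tangent of half this angle, whatever the lens; pixels are square), "cx", "cy" (the principal point, pixels), "rvec" (rotation vector, rad) and "tvec" (3), from world to camera coordinates, as OpenCV has them. Camera axes: x right, y down, z forward; pixel columns grow to the right and rows downward; lengths in m; the calibration is good to about 2 mm. A picture is of the moment at which its call begins. There is no depth.
- bot.job_done(): hands the job in, once; it reports no verdict.
The state is a dict: "time": time; "joints": joint angles; "joint_velocities": joint speeds; "joint_torque": joint torques, N m; "ee_pos": TCP position; "ee_rot": TCP orientation; "wrist_force": force on the tool from outside, world axes, zero at the start; "moment": the same for the moment, N m; "finger_gap": opening from 0.0 (shut) to 1.0 (fully open).
Only numpy, scipy, OpenCV 4.12 (cv2) and the standard library are available. Lean on these libraries where they do the work, as an engineer would, in place of code of your own. Each camera call takes 0.05 s, during which the arm holds its last target.

## Working session

There is one attempt and no reset: what is moved stays moved. The work goes in short steps, Python scripts to look and compute and a tool call to move; the robot and the scene stay as the last step left them, time stands still between calls to the robot, and variables do not carry over. Pictures are saved under pics/ and viewed, and the job is handed in when it is done.

Besides the shell and the picture viewer there is one more tool, called after "Call:" as a command line: name --argument value ..., lists and objects as JSON in quotes. arm_command: Moves the arm, as the interface text tells. Its arguments: {"type":"object","properties":{"commands":{"type":"array"},"fingers":{"type":"number"}},"required":["commands"]}

```bash
mkdir -p pics; cat > h.py <<'E'
import numpy as np,cv2
from plant import bot
def grab(n,f):
    d=bot.grab_frame(n); cv2.imwrite(f,d["pixels"][:,:,::-1]); 
    np.savez(f.replace('.png','.npz'),**d); return d
def cam(d):
    R=cv2.Rodrigues(np.array(d["rvec"],float))[0]; t=np.array(d["tvec"],float).ravel()
    f=210/np.tan(np.radians(float(d["vfov"]))/2); K=np.array([[f,0,float(d["cx"])],[0,f,float(d["cy"])],[0,0,1]]); return R,t,K
def ray(d,u,v,z):
    R,t,K=cam(d); c=-R.T@t; r=R.T@np.linalg.inv(K)@np.array([u,v,1.]); return c+r*(z-c[2])/r[2]
def proj(d,p):
    R,t,K=cam(d); q=K@(R@np.array(p,float)+t); return q[:2]/q[2]
E
python3 - <<'E'
from h import *
for n in("side","top"):
    d=grab(n,f"pics/{n}0.png"); R,t,K=cam(d); print(n,-R.T@t,K[0,0],d["cx"],d["cy"]); 
print(bot.state())
E
```

```text
side [ 0.22782281 -0.68464262  0.53669799] 402.4594256286364 278.2726372555024 206.31549971648886
top [ 0.45349357 -0.01901668  1.09613771] 443.60699977298003 270.9310521507396 208.06692904867495
{'time': 0.1, 'joints': array([-0.91577832,  0.50173843, -0.42677761,  1.55130032,  0.2208081 ,
        1.13831045, -0.21028176]), 'joint_velocities': array([-6.11101134e-04, -1.07090390e-03, -7.77868486e-04, -2.71992548e-03,
       -4.74931454e-04, -9.90552819e-04, -8.04462446e-05]), 'joint_torque': array([-1.16667247e-02, -5.67869282e+01, -5.83906487e+00, -2.79915226e+01,
       -6.91645034e-02,  2.40258593e-02,  1.39553802e-05]), 'ee_pos': array([0.24802452, 0.60011875, 0.20320807]), 'ee_rot': array([-3.13988646e+00, -3.89930447e-05,  2.74980938e+00]), 'wrist_force': array([0.65190547, 0.4050226 , 0.65373704]), 'moment': array([-0.02063707, -0.05169733,  0.00807631]), 'finger_gap': 0.9971334346724864}
```

```bash
sleep 1
```

```text
(no output)
```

View pics/side0.png

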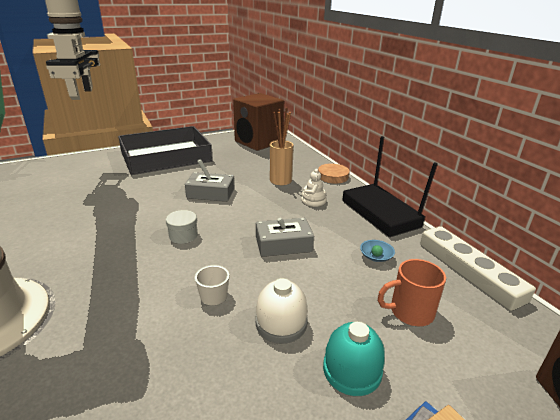

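View pics/top0.png

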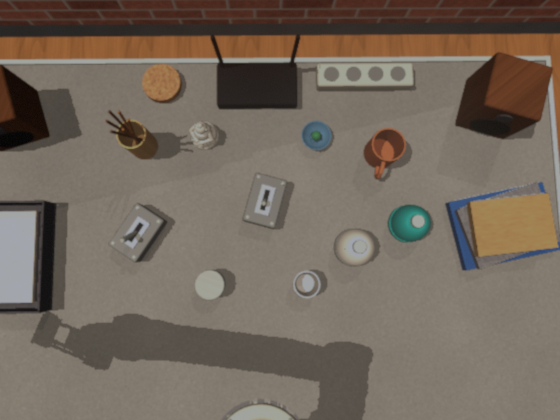

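The top view shows two boxes, at (137,233) and (265,201). The white lamp is at (356,247) and the turquoise look-alike at (410,223). The far-left box seems to carry the long lever, so I'll zoom in to check.

```bash
python3 - <<'E'
import cv2,numpy as np
t=cv2.imread('pics/top0.png');s=cv2.imread('pics/side0.png')
z=lambda i,x,y,w,h:cv2.resize(i[y:y+h,x:x+w],(400,300),interpolation=cv2.INTER_CUBIC)
cv2.imwrite('pics/z0.png',np.vstack([np.hstack([z(t,97,203,80,60),z(t,225,171,80,60)]),np.hstack([z(s,170,150,80,60),z(s,245,205,80,60)])]))
cv2.imwrite('pics/z1.png',np.hstack([z(t,316,217,80,60),z(s,242,268,80,60)]))
E
```

```text
(no output)
```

View pics/z0.png

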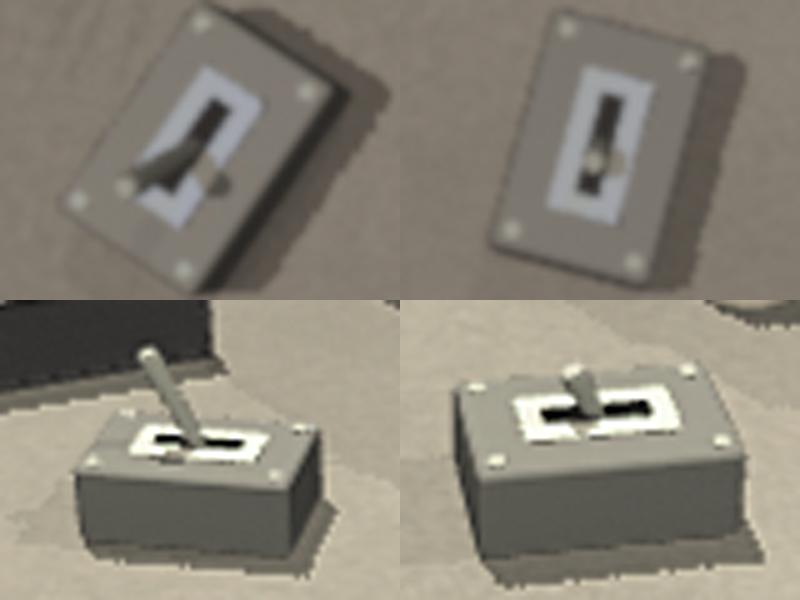

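View pics/z1.png

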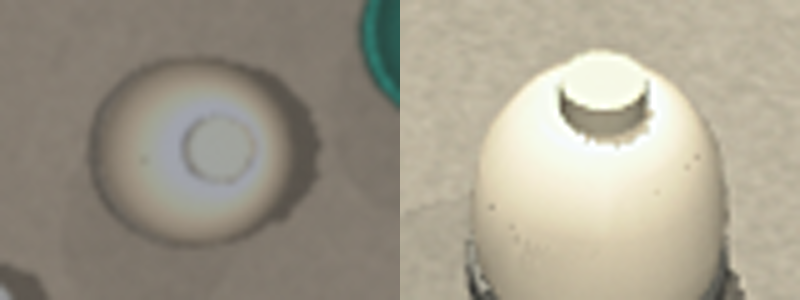

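```bash
python3 - <<'E'
from h import *
T=dict(np.load('pics/top0.npz'));S=dict(np.load('pics/side0.npz'))
def tri(a,b):
    P=[K@np.c_[R,t] for R,t,K in (cam(T),cam(S))]
    X=cv2.triangulatePoints(P[0],P[1],np.array(a,float).reshape(2,1),np.array(b,float).reshape(2,1)).ravel(); return X[:3]/X[3]
o=-.4
tp=lambda x,y:(97+x/5+o,203+y/5+o); sp=lambda x,y:(170+x/5+o,150+(y-300)/5+o)
for off,tt,ss in(("long",(97,203),(170,150)),):
  c=[ray(T,*tp(x,y),.046) for x,y in((200,22),(307,90),(78,200),(184,270))]
  c2=[ray(S,*sp(x,y),.046) for x,y in((128,414),(302,430),(92,462),(275,475))]
  print(np.round(c,4),np.round(c2,4)); 
  for q in(c,c2): print(np.mean(q,0))
  ax=(c[0]-c[2]+c[1]-c[3]);print("axis yaw",np.arctan2(ax[1],ax[0]))
print("tip",tri(tp(127,185),sp(148,354)),ray(T,*tp(127,185),.099),ray(S,*sp(148,354),.099))
bt=(316+219/5+o,217+149/5+o);bs=(242+604/5+o,268+82/5+o)
print("button",tri(bt,bs),ray(T,*bt,.092),ray(S,*bs,.092))
for n,u,v,z in(("tin",210,285,.051),("holder",133,133,.115),("short",265,201,.045),("cup",307,283,.05),("teal",418,221,.092),("trayR",45,260,.04),("chop",120,130,.2)):print(n,ray(T,u,v,z)[:2])
E
```

```text
[[0.571  0.2889 0.046 ]
 [0.5382 0.2376 0.046 ]
 [0.4873 0.3443 0.046 ]
 [0.454  0.2938 0.046 ]] [[0.4903 0.3417 0.046 ]
 [0.5725 0.2823 0.046 ]
 [0.4553 0.2908 0.046 ]
 [0.5397 0.236  0.046 ]]
[0.51262364 0.29115247 0.046     ]
[0.51444983 0.28770712 0.046     ]
axis yaw -0.5867457589346879
tip [0.49322839 0.30466409 0.09699476] [0.49205417 0.30430006 0.099     ] [0.49328938 0.29967828 0.099     ]
button [ 0.52272559 -0.26535051  0.09823139] [ 0.47154084 -0.22863505  0.092     ] [ 0.59365082 -0.28909741  0.092     ]
tin [0.3865197  0.11341258]
holder [0.73155879 0.28035677]
short [ 0.58266705 -0.01613147]
cup [ 0.38854781 -0.11230645]
teal [ 0.52776894 -0.3641208 ]
trayR [0.44823546 0.50289026]
chop [0.71402129 0.28131204]
```

Call:
arm_command --commands '[[[2.1,-2.7,0],[0,0,-0.02]],[[2.1,-2.7,0],[0,0,-0.02]],[[2.1,-2.7,0],[0,0,-0.02]],[[2.1,-2.7,0],[0,0,-0.02]],[[2.1,-2.7,0],[0,0,-0.02]],[[2.1,-2.7,0],[0,0,-0.02]],[[2.1,-2.7,0],[0,0,-0.02]],[[2.1,-2.7,0],[0,0,-0.02]],[[2.1,-2.7,0],[0,0,-0.02]],[[2.1,-2.7,0],[0,0,-0.02]],[[0,0,0],[0,0,0]],[[0,0,0],[0,0,0]],[[0,0,0],[0,0,0]],[[0,0,0],[0,0,0]]]' --fingers 0

```text
time: 1.5
ee_pos: [0.457, 0.3322, 0.2041]
ee_rot: [3.141, -0.001, 2.552]
wrist_force: [-1.2, -0.3, 0.3]
finger_gap: 0.004
```

```bash
python3 - <<'E'
from h import *
T=dict(np.load('pics/top0.npz'));S=dict(np.load('pics/side0.npz'))
bt=(359.4,246.4);bs=(282.4,284)
print(ray(T,*bt,.092),ray(S,*bs,.092))
st=bot.state();p=st['ee_pos'];print(st['time'],p,st['ee_rot'],st['finger_gap'])
c=np.array([.5135,.289]);y=-.587;d=np.array([np.cos(y),np.sin(y)]);n=np.array([-d[1],d[0]])
print((p[:2]-c)@d,(p[:2]-c)@n)
grab("side","pics/side1.png");grab("top","pics/top1.png")
E
```

```text
[ 0.47154084 -0.22863505  0.092     ] [ 0.47264521 -0.23227547  0.092     ]
1.5 [0.45700403 0.33216312 0.2040767 ] [ 3.14145934e+00 -7.58360893e-04  2.55247429e+00] 0.0036671036853547032
-0.07094546198126898 0.0046466930477844
```

View pics/side1.png

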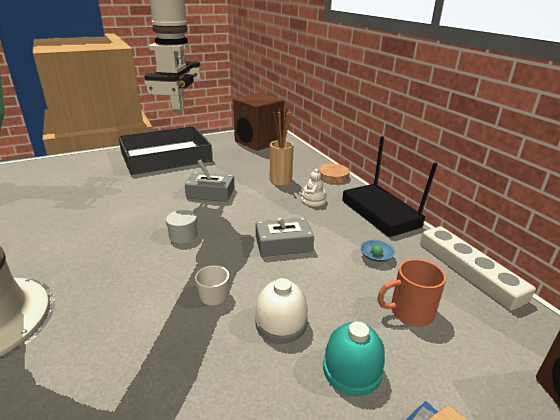

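View pics/top1.png

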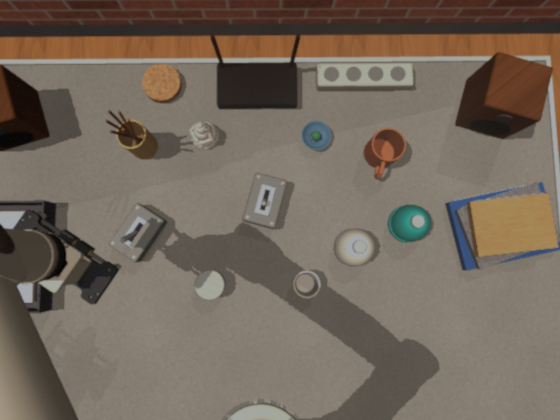

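```bash
python3 - <<'E'
from h import *
for n in('top','side'):
    D=dict(np.load(f'pics/{n}1.npz'))
    for z in (.204,.27):print(n,proj(D,[.457,.332,z]))
    i=cv2.imread(f'pics/{n}1.png');u,v=proj(D,[.457,.332,.204]).astype(int)
    x0=max(u-60,0);y0=max(v-45,0)
    cv2.imwrite(f'pics/z2{n}.png',cv2.resize(i[y0:y0+120,x0:x0+160],(800,600)));print(x0,y0)
E
```

```text
top [ 90.50972958 255.50218288]
top [ 76.37510499 255.5095334 ]
30 210
side [178.73775823 120.56128846]
side [176.05264043  94.90664332]
118 75
```

View pics/z2top.png

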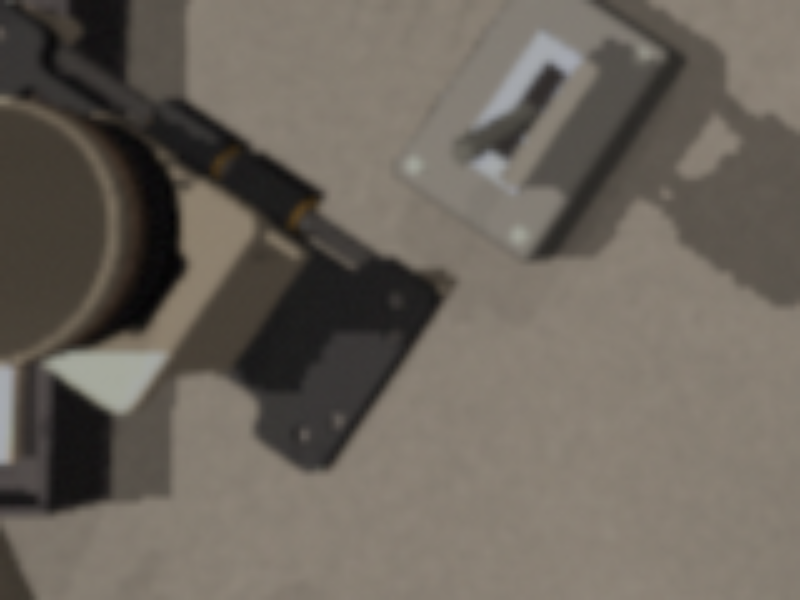

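View pics/z2side.png

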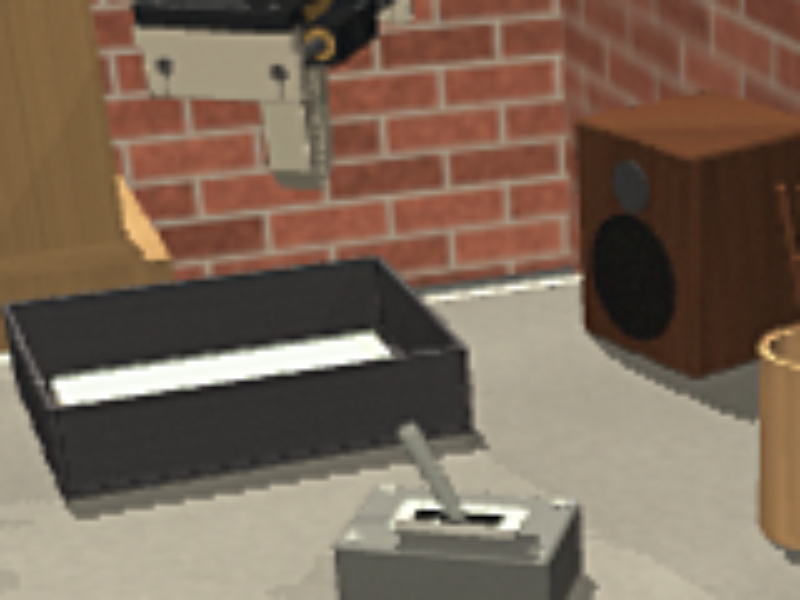

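```bash
python3 - <<'E'
from h import *
out=[]
for k,p,yaw in((0,[.248,.600,.2035],2.75),(1,[.457,.332,.204],2.552)):
    D=dict(np.load(f'pics/side{k}.npz'));i=cv2.imread(f'pics/side{k}.png')
    u,v=proj(D,p);print(u,v);x0=int(max(u-40,0));y0=int(max(v-70,0))
    c=cv2.resize(i[y0:y0+100,x0:x0+80],(400,500),interpolation=cv2.INTER_CUBIC)
    ty=np.array([np.sin(yaw),-np.cos(yaw),0])
    for q in (p,np.add(p,.046*ty),np.add(p,-.046*ty),np.add(p,[0,0,.066])):
        a=proj(D,q);cv2.circle(c,(int((a[0]-x0)*5),int((a[1]-y0)*5)),4,(0,0,255),-1)
    out.append(c)
cv2.imwrite('pics/z3.png',np.hstack(out))
E
```

```text
83.18944345370176 102.5912555425367
178.7377582330577 120.56128846442287
```

View pics/z3.png

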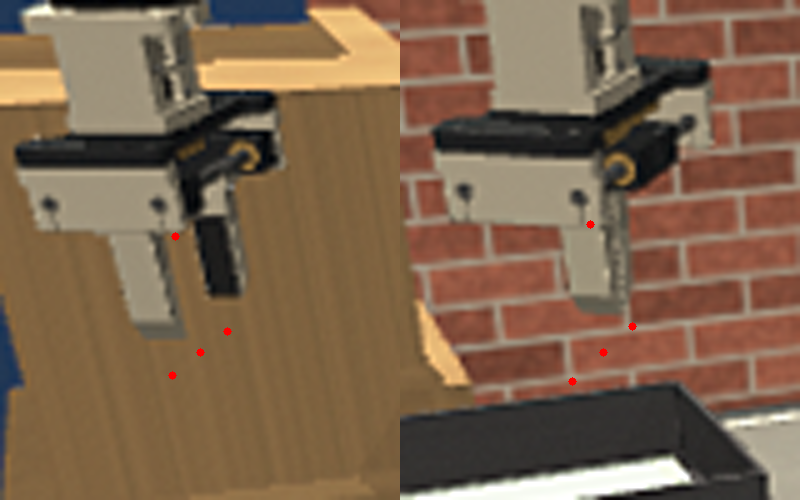

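Call:
arm_command --commands '[[[0,0,-3],[0,0,0]],[[0,0,-3],[0,0,0]],[[0,0,-3],[0,0,0]],[[0,0,-1.5],[0,0,0]],[[0,0,0],[0,0,0]]]'

```text
time: 2.1
ee_pos: [0.4563, 0.3301, 0.097]
ee_rot: [-3.137, -0.002, 2.551]
wrist_force: [-0.4, -0.8, -0.6]
finger_gap: 0.001
```

```bash
python3 - <<'E'
from h import *
st=bot.state();p=st['ee_pos'];print(st['time'],p,st['ee_rot'],st['wrist_force'],st['joints'])
out=[]
for n in('side','top'):
    D=grab(n,f'pics/{n}2.png');i=cv2.imread(f'pics/{n}2.png')
    u,v=proj(D,p);print(u,v);x0=int(max(u-40,0));y0=int(max(v-60,0))
    c=cv2.resize(i[y0:y0+100,x0:x0+80],(400,500),interpolation=cv2.INTER_CUBIC)
    for q in (p,np.add(p,[0,0,.066]),[.492,.303,.099],[.457,.332,0]):
        a=proj(D,q);cv2.circle(c,(int((a[0]-x0)*5),int((a[1]-y0)*5)),4,(0,0,255),-1)
    out.append(c)
cv2.imwrite('pics/z4.png',np.hstack(out))
E
```

```text
2.1 [0.45629254 0.33005575 0.0969814 ] [-3.13735730e+00 -1.90245919e-03  2.55077791e+00] [-0.39354782 -0.77020643 -0.59666327] [-0.45241174  0.46262544 -0.2784728   1.86164818  0.16398269  0.84416283
  0.16704127]
182.67969740967737 159.1771440168331
110.3123069008201 255.80189085649923
```

View pics/z4.png

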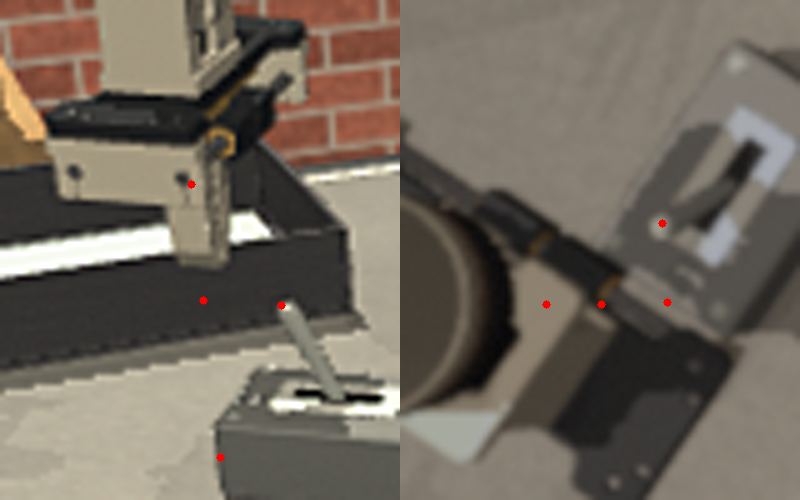

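```bash
python3 - <<'E'
from h import *
D=dict(np.load('pics/top2.npz'));i=cv2.imread('pics/top2.png')
c=cv2.resize(i[180:330,0:200],(800,600),interpolation=cv2.INTER_CUBIC)
p=np.array([.4563,.330,.097])
for h in(0,.02,.066,.1,.15,.2,.3):
    a=proj(D,p+[0,0,h]);cv2.circle(c,(int(a[0]*4),int((a[1]-180)*4)),4,(0,0,255),-1)
cv2.imwrite('pics/z5.png',c)
E
```

```text
(no output)
```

View pics/z5.png

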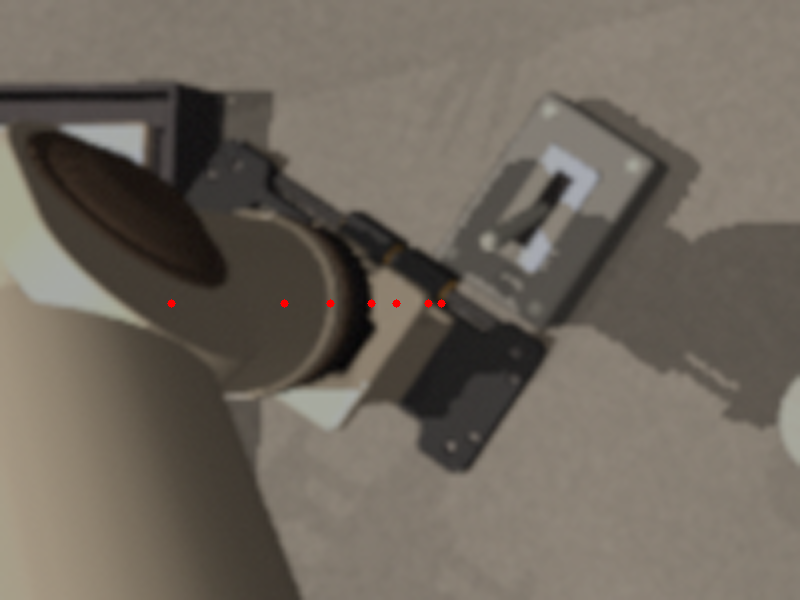

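Call:
arm_command --commands '[[[0,0,-1.3],[0,0,0]],[[0,0,-1],[0,0,0]],[[0,0,-1],[0,0,0]],[[0,0,0],[0,0,0]],[[0.83,-0.55,0],[0,0,0]],[[0.83,-0.55,0],[0,0,0]],[[0.83,-0.55,0],[0,0,0]],[[0.4,-0.28,0],[0,0,0]],[[0,0,0],[0,0,0]],[[0,0,0],[0,0,0]]]'

```text
time: 3.2
ee_pos: [0.487, 0.3119, 0.0662]
ee_rot: [3.141, -0.0, 2.55]
wrist_force: [-0.5, 1.8, -0.2]
finger_gap: 0.003
```

```bash
cat > look.py <<'E'
from h import *
import sys
k=sys.argv[1]
st=bot.state();p=st['ee_pos'];print(st['time'],p,st['ee_rot'],st['wrist_force'])
c0=np.array([.5135,.289]);y=-.587;d=np.array([np.cos(y),np.sin(y)]);n=np.array([-d[1],d[0]])
print((p[:2]-c0)@d,(p[:2]-c0)@n)
out=[]
for nm in('side','top'):
    D=grab(nm,f'pics/{nm}{k}.png');i=cv2.imread(f'pics/{nm}{k}.png')
    u,v=proj(D,p);x0=int(max(u-40,0));y0=int(max(v-60,0));print(nm,u,v,x0,y0)
    out.append(cv2.resize(i[y0:y0+100,x0:x0+80],(400,500),interpolation=cv2.INTER_CUBIC))
cv2.imwrite(f'pics/zz{k}.png',np.hstack(out))
E
python3 look.py 3
```

```text
3.2 [0.48703742 0.31190492 0.06619809] [ 3.14085699e+00 -3.41079508e-04  2.54993927e+00] [-0.45604674  1.83865983 -0.22779373]
-0.0347191551598323 0.004414062842000771
side 196.58100158352465 170.16060476399062 156 110
top 123.24904215126259 242.314040671262 83 182
```

View pics/zz3.png

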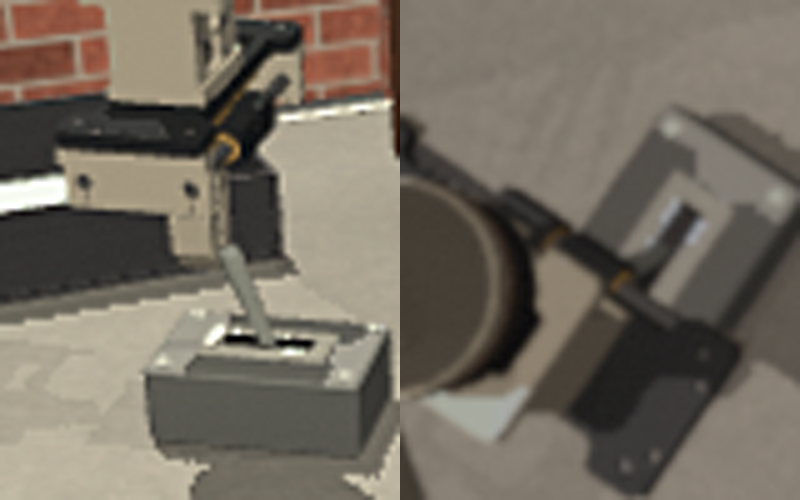

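Call:
arm_command --commands '[[[-0.83,0.55,0],[0,0,0]],[[0,0,0],[0,0,0]],[[0,0,-1.2],[0,0,0]],[[0,0,0],[0,0,0]],[[0.83,-0.55,0],[0,0,0]],[[0.83,-0.55,0],[0,0,0]],[[0.42,-0.28,0],[0,0,0]],[[0,0,0],[0,0,0]]]'

```text
time: 4.1
ee_pos: [0.5017, 0.3014, 0.0542]
ee_rot: [3.141, 0.002, 2.547]
wrist_force: [0.7, 0.2, -0.6]
finger_gap: 0.001
```

```bash
python3 look.py 4
```

```text
4.1 [0.50172304 0.30136598 0.0542276 ] [3.14124409e+00 1.66503372e-03 2.54698297e+00] [ 0.69623358  0.15791619 -0.61870956]
-0.016654661876473097 0.0037731369208665426
side 203.2359429226652 174.68284733891343 163 114
top 129.57069890922676 236.12462299144113 89 176
```

View pics/zz4.png

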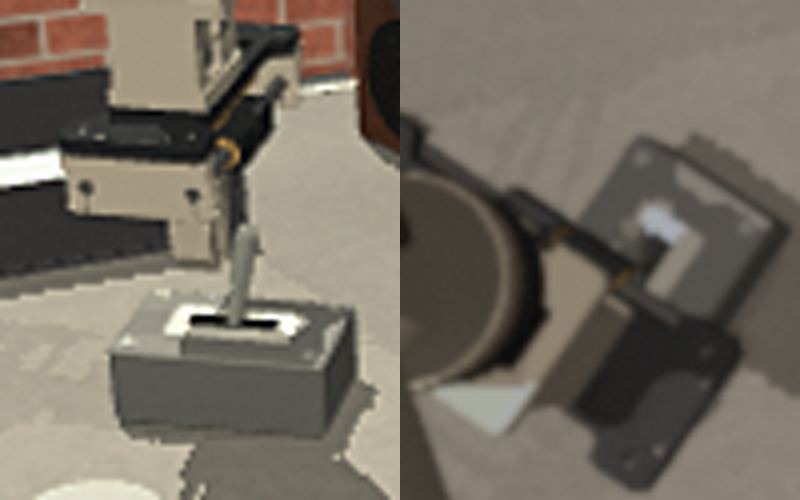

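The lever is now about upright, as predicted. I'll push past the middle, then back off.

Call:
arm_command --commands '[[[0.66,-0.44,0],[0,0,0]],[[0.42,-0.28,0],[0,0,0]],[[0,0,0],[0,0,0]],[[0,0,0],[0,0,0]],[[-0.83,0.55,0],[0,0,0]],[[-0.83,0.55,0],[0,0,0]],[[-1.66,1.1,0],[0,0,0]],[[-1.66,1.1,0],[0,0,0]],[[0,0,0],[0,0,0]]]'

```text
time: 5.1
ee_pos: [0.4562, 0.3323, 0.0542]
ee_rot: [-3.141, -0.003, 2.556]
wrist_force: [0.1, -1.3, 0.5]
finger_gap: 0.009
```

```bash
python3 look.py 5
```

```text
5.1 [0.45623933 0.33230058 0.05416452] [-3.14139495e+00 -2.63967052e-03  2.55603649e+00] [ 0.12115147 -1.31954276  0.46966903]
-0.07165828487562659 0.004337606983667195
side 183.94440868123928 173.18001467426214 143 113
top 115.79213796986515 255.81894060712693 75 195
```

View pics/zz5.png

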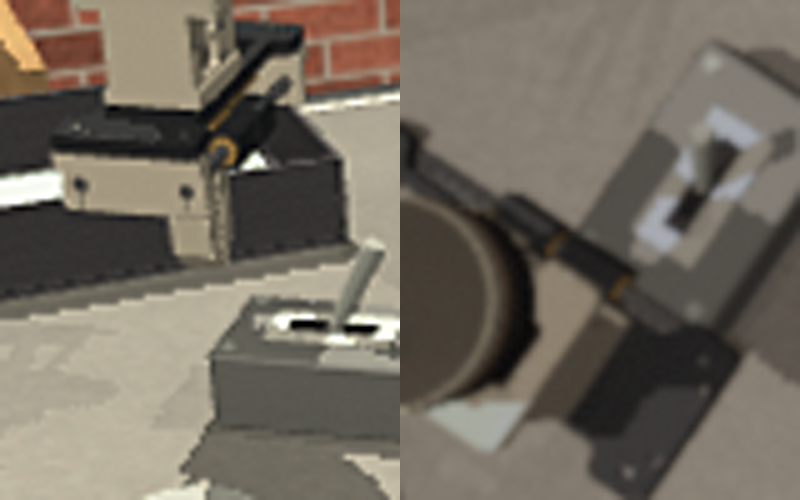

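Call:
arm_command --commands '[[[0,0,3.7],[0,0,0]],[[0,0,3.7],[0,0,0]],[[0,0,3.7],[0,0,0]],[[0,0,3.7],[0,0,0]],[[0.1,-3.5,0],[0,0,0]],[[0.1,-3.5,0],[0,0,0]],[[0.1,-3.5,0],[0,0,0]],[[0.1,-3.5,0],[0,0,0]],[[0.1,-3.5,0],[0,0,0]],[[0.1,-3.5,0],[0,0,0]],[[0.1,-3.5,0],[0,0,0]],[[0.1,-3.5,0],[0,0,0]],[[0.1,-3.5,0],[0,0,0]],[[0.1,-3.5,0],[0,0,0]],[[0.1,-3.5,0],[0,0,0]],[[0.1,-3.5,0],[0,0,0]],[[0.1,-3.5,0],[0,0,0]],[[0.1,-3.5,0],[0,0,0]],[[0.1,-3.5,0],[0,0,0]],[[0.1,-3.5,0],[0,0,0]]]'

```text
time: 7.2
ee_pos: [0.4762, -0.2336, 0.2024]
ee_rot: [-3.141, 0.001, 2.548]
wrist_force: [-0.6, -0.1, -0.4]
finger_gap: 0.0
```

Call:
arm_command --commands '[[[0,0,0],[0,0,0]],[[0,0,0],[0,0,0]]]'

```text
time: 7.4
ee_pos: [0.476, -0.2327, 0.202]
ee_rot: [-3.141, -0.0, 2.546]
wrist_force: [0.3, 1.1, -0.7]
finger_gap: 0.006
```

```bash
python3 look.py 6
```

```text
7.4 [ 0.47598004 -0.23269691  0.20200312] [-3.14126747e+00 -2.34948014e-04  2.54622850e+00] [ 0.27269727  1.08628205 -0.6592418 ]
0.25771067681817833 -0.45514900671228226
side 286.40320456644594 228.00530411824423 246 168
top 372.6848955213898 243.06511763424146 332 183
```

View pics/side6.png

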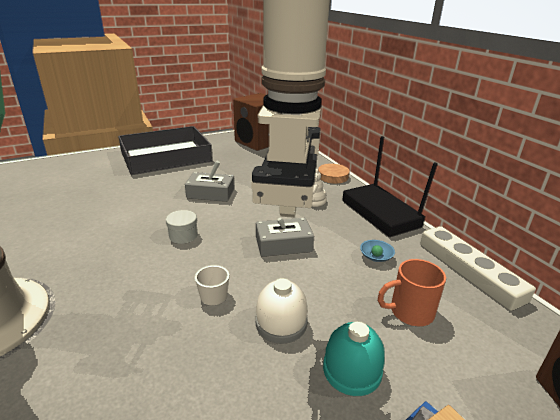

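View pics/top6.png

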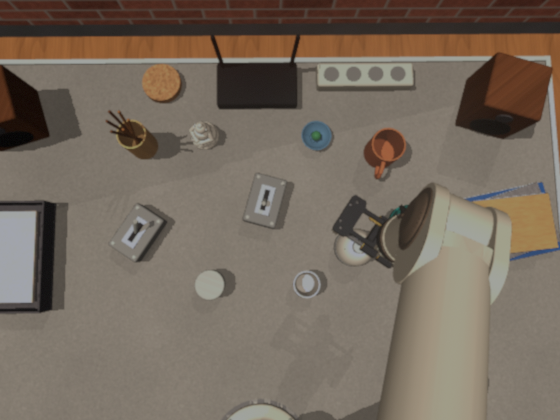

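Call:
arm_command --commands '[[[-0.4,0.3,0],[0,0,0]],[[0,0,-3],[0,0,0]],[[0,0,-3],[0,0,0]],[[0,0,-2.5],[0,0,0]],[[0,0,-1.7],[0,0,0]],[[0,0,0],[0,0,0]],[[0,0,0],[0,0,0]]]'

```text
time: 8.2
ee_pos: [0.4727, -0.2272, 0.1005]
ee_rot: [3.141, -0.0, 2.551]
wrist_force: [0.9, 0.1, 1.0]
finger_gap: 0.004
```

```bash
python3 look.py 7
```

```text
8.2 [ 0.47265683 -0.22720208  0.1004558 ] [ 3.14146438e+00 -4.26135322e-04  2.55113664e+00] [0.92835978 0.09628521 1.01612406]
0.2519003577911242 -0.45241459631905334
side 281.14943151672236 278.22489713842396 241 218
top 359.5299993627984 245.83076381658404 319 185
```

View pics/zz7.png

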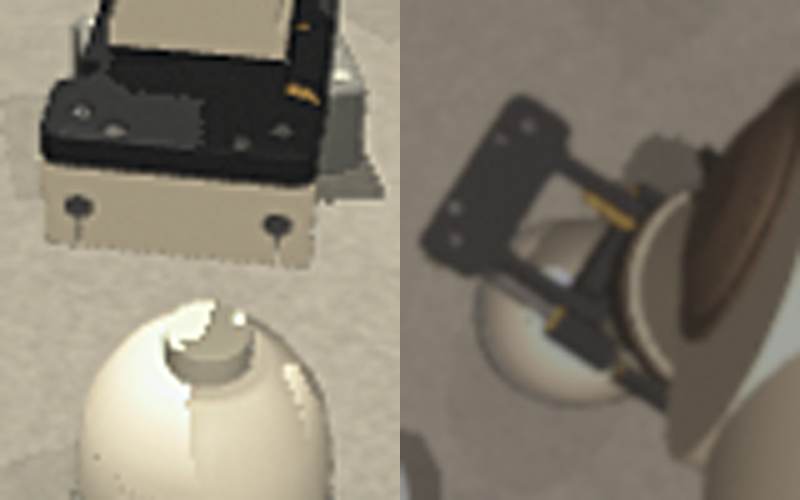

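Call:
arm_command --commands '[[[0,-0.2,-0.8],[0,0,0]],[[0,0,-0.7],[0,0,0]],[[0,0,0],[0,0,0]]]'

```text
time: 8.6
ee_pos: [0.4717, -0.2299, 0.0842]
ee_rot: [-3.141, -0.002, 2.549]
wrist_force: [-1.0, 0.5, 0.1]
finger_gap: 0.003
```

Call:
arm_command --commands '[[[0,0,-0.4],[0,0,0]],[[0,0,-0.3],[0,0,0]],[[0,0,0],[0,0,0]]]'

```text
time: 8.9
ee_pos: [0.4722, -0.2299, 0.0776]
ee_rot: [-3.141, -0.001, 2.55]
wrist_force: [0.3, 0.4, -0.2]
finger_gap: 0.005
```

```bash
python3 look.py 8
```

```text
8.9 [ 0.47220554 -0.22986594  0.07761716] [-3.14146507e+00 -9.16958000e-04  2.54979792e+00] [ 0.33580009  0.35310493 -0.18229047]
0.2530000311359826 -0.45488249047639945
side 281.2853834454361 289.7972201243844 241 229
top 358.62326982031277 246.2301932658273 318 186
```

View pics/zz8.png

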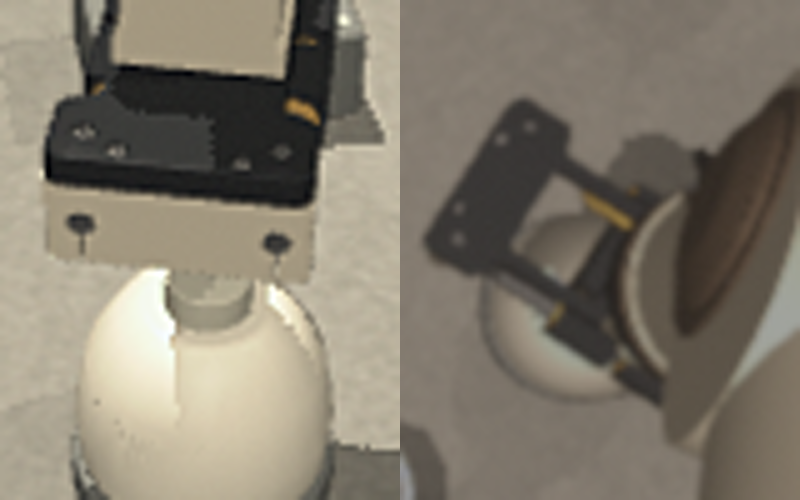

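The reported z is already below the button top with no contact. That confirms the fingertips sit about 2 cm higher than reported. I'll go down in small steps and watch the force.

Call:
arm_command --commands '[[[0,0,-0.3],[0,0,0]],[[0,0,0],[0,0,0]]]'

```text
time: 9.2
ee_pos: [0.4724, -0.23, 0.0749]
ee_rot: [-3.142, -0.0, 2.55]
wrist_force: [-0.0, 0.6, 0.4]
finger_gap: 0.008
```

Call:
arm_command --commands '[[[0,0,-0.3],[0,0,0]],[[0,0,0],[0,0,0]]]'

```text
time: 9.4
ee_pos: [0.4723, -0.2299, 0.0718]
ee_rot: [-3.142, -0.001, 2.55]
wrist_force: [0.9, -0.2, 0.4]
finger_gap: 0.007
```

Call:
arm_command --commands '[[[0,0,-0.2],[0,0,0]],[[0,0,0],[0,0,0]]]'

```text
time: 9.6
ee_pos: [0.4724, -0.23, 0.0699]
ee_rot: [-3.142, -0.0, 2.55]
wrist_force: [0.1, -0.1, -0.1]
finger_gap: 0.008
```

Call:
arm_command --commands '[[[0,0,-0.2],[0,0,0]],[[0,0,0],[0,0,0]]]'

```text
time: 9.8
ee_pos: [0.4726, -0.23, 0.0681]
ee_rot: [3.142, 0.0, 2.55]
wrist_force: [-0.1, 0.3, 1.8]
finger_gap: 0.003
```

Call:
arm_command --commands '[[[0,0,-0.2],[0,0,0]],[[0,0,0],[0,0,0]]]'

```text
time: 10.0
ee_pos: [0.4727, -0.2301, 0.0662]
ee_rot: [3.142, 0.0, 2.55]
wrist_force: [-0.3, 1.2, 3.0]
finger_gap: 0.003
```

```bash
python3 look.py 9
```

```text
10.0 [ 0.47265157 -0.23009056  0.06615194] [3.14155246e+00 1.34679964e-04 2.54981821e+00] [-0.28613247  1.18538199  2.97291341]
0.25349580792330184 -0.45482246641045176
side 281.4082181307835 294.9616420513964 241 234
top 357.6951390888805 246.13789493810776 317 186
```

View pics/zz9.png

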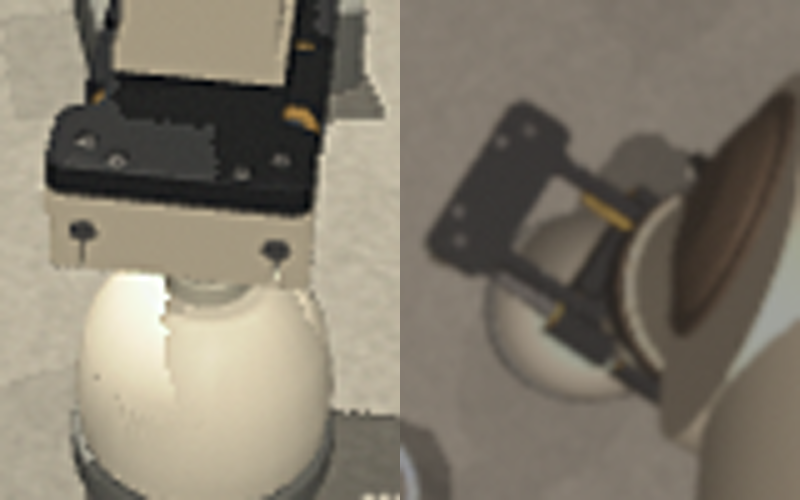

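Call:
arm_command --commands '[[[0,0,-0.2],[0,0,0]],[[0,0,0],[0,0,0]]]'

```text
time: 10.3
ee_pos: [0.4727, -0.2301, 0.0646]
ee_rot: [3.141, 0.0, 2.55]
wrist_force: [-3.0, 2.4, 8.1]
finger_gap: 0.0
```

Call:
arm_command --commands '[[[0,0,-0.1],[0,0,0]],[[0,0,0],[0,0,0]]]'

```text
time: 10.5
ee_pos: [0.4727, -0.2301, 0.0644]
ee_rot: [3.141, 0.0, 2.55]
wrist_force: [-4.2, 2.0, 15.5]
finger_gap: 0.004
```

The force has climbed to 15 N against the stop, so the button is fully down. I'll release it and rise clear.

Call:
arm_command --commands '[[[0,0,0.5],[0,0,0]],[[0,0,0.5],[0,0,0]],[[0,0,1],[0,0,0]],[[0,0,3],[0,0,0]],[[0,0,4],[0,0,0]],[[0,0,4],[0,0,0]],[[0,0,2],[0,0,0]],[[-2,3,0],[0,0,0]],[[-2,4,0],[0,0,0]],[[-1,4,0],[0,0,0]],[[0,4,0],[0,0,0]],[[0,0,0],[0,0,0]],[[0,0,0],[0,0,0]],[[0,0,0],[0,0,0]]]'

```text
time: 11.9
ee_pos: [0.4227, -0.0811, 0.2133]
ee_rot: [-3.141, 0.001, 2.549]
wrist_force: [0.0, -0.9, 1.0]
finger_gap: 0.007
```

```bash
python3 look.py 10;  python3 - <<'E'
from h import *
a=cv2.imread('pics/top0.png');b=cv2.imread('pics/top10.png');s0=cv2.imread('pics/side0.png');s=cv2.imread('pics/side10.png')
z=lambda i,x,y,w,h:cv2.resize(i[y:y+h,x:x+w],(400,300),interpolation=cv2.INTER_CUBIC)
cv2.imwrite('pics/z10.png',np.vstack([np.hstack([z(a,316,217,80,60),z(b,316,217,80,60)]),np.hstack([z(s0,230,260,112,84),z(s,230,260,112,84)])]))
E
```

```text
11.9 [ 0.42269983 -0.08106866  0.21333789] [-3.14135992e+00  5.07121124e-04  2.54869244e+00] [ 0.02668752 -0.86096539  0.95162747]
0.12936756653061224 -0.3584124938123406
side 219.4500498048993 186.46542646008356 179 126
top 298.32444107337363 270.77489673211176 258 210
```

View pics/z10.png

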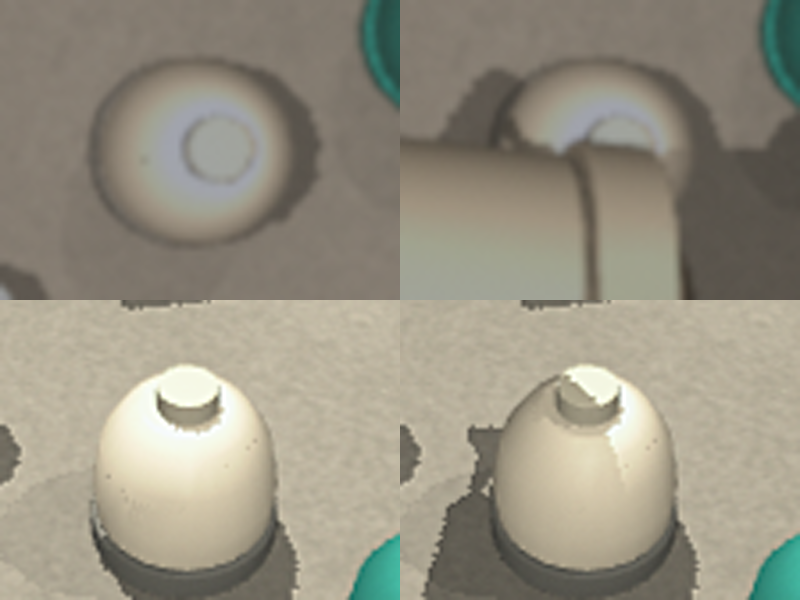

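View pics/side10.png

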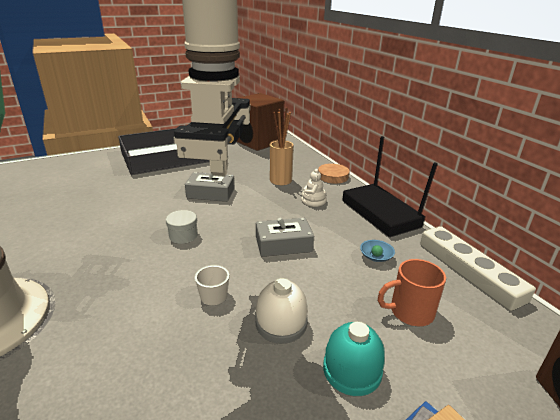

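View pics/top10.png

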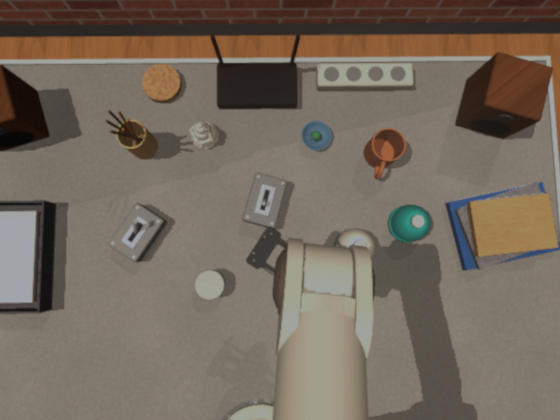

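The lamp hasn't moved and its button is back up. The long lever is over on the on side, and everything else is where it was, so I'm handing in.

```bash
python3 -c "
from plant import bot
print(bot.job_done())"
```

```text
the job is handed in; nothing more can be done
None
```

I switched the lamp on and handed the job in at about 12 s; the hand-in gave no verdict. With the fingers shut, I pushed the long lever past upright, and it snapped over. I then pressed the lamp's button down to its stop and released it.

**Last checks:**
- **Lever:** the close-up after I backed off showed it leaning to the on side, and it still leaned that way in later pictures.
- **Button:** the upward force reached about 15 N, well above the 4.2 N spring, with the tool stopped. That is what a button at its stop should give. Afterwards the button was back up.
- **Everything else:** by eye, the lamp stood where it was at the start, and the short lever and the other things looked unchanged. In the final top view the arm hid part of the lamp, but the side view showed all of it.
- **Arm:** it finished raised and clear, with only about 1 N on the wrist sensor, which is its noise level.

**One disagreement:** in the pictures the fingertips sat about 2 cm higher than the reported tool position. They met the button at a reported height of about 70 mm rather than 92 mm, so I went by the pictures and the force instead.

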